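# Set the casting gap: spacer in, tile held flush

### The job

On the casting frame, slide the blue spacer bar down, upright and lengthways, into the one gap beside the white tile that is wide enough for it as things stand (do not force it into the narrow gap), until it stands on the frame's bed, and let go of it. Then take the tile by its black handle, push it level across against the spacer so that tile, spacer and rail close up flush, and finish while still holding the tile pressed firmly there. Leave the petri dish, the marker and the dropper bottle where they are.

Things in the scene. Friction and masses are not known exactly. Their poses are not given: they have to be found in the camera images.
- frame: Fixed casting frame: aluminium bed 150 x 200 x 10 mm (x, y, z). Origin at the centre of its underside, on the worktop; bed top 10 mm above. Dark end stops, 9 mm thick and 12 mm above the bed, stand at x = -66.5 and +66.5 mm and run along y over the full 200 mm; 124 mm free between them. The gaps run along x between tile and rails.
- rail_thick: Green rail fixed on the bed, 120 x 34 x 20 mm (x, y, z), parallel to the frame, about 75 mm from the frame's centre on the +y or the -y side (differs from start to start). Origin at the centre of its underside, on the bed. The gap between it and the tile is 5 to 11 mm at the start: too narrow.
- rail_thin: Green rail fixed on the bed, 120 x 10 x 20 mm (x, y, z), parallel to the frame, about 75 mm from the frame's centre on the other side. Origin at the centre of its underside, on the bed. The gap between it and the tile is 17 to 23 mm at the start: wide enough.
- tile: Loose white tile 110 x 100 x 20 mm (x, y, z), 0.35 kg, flat on the bed between the rails, near parallel to the frame; its top is level with the rails. Origin: centre of underside. On top a black pad 70 x 24 x 3 mm with an upright handle fin, 60 mm long (x), 14 mm thick (y), top 53 mm above the origin; grip it across its thickness. Slides at 2 to 5 N; press with 10 N or more.
- spacer: Loose blue plastic spacer bar, 100 mm long (x), 14 mm thick (y), 54 mm high (z), about 80 g, standing on its long edge on the bare worktop to the left of the frame. Origin at the centre of its underside. Grip it across its thickness near the top: standing in the gap it rises 34 mm above tile and rails, and the fingers do not fit into the gap.
- petri_dish: Bystander: petri dish 67 mm across, 14 mm high, loose on the worktop; origin at the centre of its underside. Leave it alone.
- marker: Bystander: marker with green cap, 135 mm long (y), 17 mm thick, loose on the worktop in front of the frame; origin under its centre. Leave it alone.
- dropper: Bystander: small white dropper bottle, 27 mm across, 86 mm high, loose; origin at the centre of its underside. Leave it alone.

How it is judged:
By the outcome, as a careful person would: the job done as asked, in the order asked, and still so for the second after the job is handed in, while the arm keeps its last pose, push and grip.
It also fails if it takes over 40 s, if anything falls off the work surface, if the arm or the gripper's body presses on something with over 40 N, if the wrist force passes 120 N, or if a joint passes its speed limit or range.

### The arm

A 7-joint arm with a two-finger parallel gripper is mounted at the origin on a cart in front of the work surface, level with it; the furniture and walls round the work are solid. World frame = base frame: x ahead of the robot, y to its left, z up, the work surface at z = 0. Lengths are in m, angles in rad, forces in N, time in s.
With the tool pointing down it reaches from about 0.425 to 0.95 m from the base axis. Payload 16.7 kg.
Tool frame: the origin (TCP) lies midway between the tips of the shut fingers; the grasp point (between the pads) lies 19 mm behind it; z points along the fingers, y is the line along which they close (so a half turn about z gives the same grasp; the last joint's range is limited). The gripper opens to 94 mm and grips with 3 to 60 N. Pads are 16 mm wide; open, the fingers measure 119 mm over their backs; the gripper's body (75 mm by 177 mm) begins 78 mm behind the grasp point.
Start: joints at [1.131, 0.426, 0.074, 1.606, -0.034, 1.111, -0.067], TCP at [0.193, -0.647, 0.205] pointing down, gripper open.
Joint ranges: [-2.85, 2.85], [-0.5, 2.14], [-1.23, 1.37], [0.21, 2.46], [-1.02, 4.16], [0.16, 2.05], [-2.73, 2.73]. Speed limits (rad/s): [1.89, 1.89, 2.39, 2.39, 3.01, 3.01, 3.01].

### API

Orientations are given as a unit quaternion [w, x, y, z].
In Python, from cell import get_obs, camera, hand_in gives the robot as it stands. The module is installed in compiled form; this text tells all that it offers.
- The arm moves only by the tool nudge_tcp, called after ">>>" as name(argument=value, ...) on one line, values as JSON. Schema: {"type":"object","properties":{"ticks":{"type":"array","items":{"type":"array","items":{"type":"array","items":{"type":"number"},"minItems":7,"maxItems":7},"minItems":1,"maxItems":10},"minItems":1,"maxItems":1},"grip_n":{"type":"number"},"only":{"type":"string"},"quiet":{"type":"boolean"},"lines":{"type":"string"}},"required":["ticks"],"additionalProperties":false}. ticks is a list that holds a single list of rows (three levels of brackets), with 1 to 10 rows, each of 7 numbers: a rotation vector rx, ry, rz in rad, then dx, dy, dz in m, then the finger opening in m; each row shifts and turns the commanded pose from where the row before left it, along the tool's axes as they then stand; what a row does not reach is not made up. A row lasts 1/8 s, in which the tool goes at most 0.0625 m and 0.188 rad, less where a joint would pass 70% of its speed; a pose out of reach is approached as far as the arm can. The fingers move at their own pace and stop on an object; grip_n is the grip in N (left out, the last holds). Time passes only in rows, so rows that do not move let the fingers close. The tool returns the time, the measured TCP pose, the force, the opening and the grip force at its end. only (a regular expression) keeps the lines of the reply that match it, lines (a string "A,B") keeps lines A to B, and quiet returns only ok. Input that does not fit is refused with a message, and nothing moves.
- get_obs(): the state, without advancing time (a new reading comes with each control period).
- camera(name): name is "side" or "top" or "wrist"; returns a dict with "image" (420x560x3 uint8, blue, green, red), "camera_matrix" (3x3 intrinsics, pixels), "dist_coeffs" ([k1, k2, p1, p2, k3] as OpenCV has them; the pictures are not rectified), "R" (3x3) and "t" (3): a world point X has camera coordinates R X + t. Camera axes: x right, y down, z forward; pixel columns grow to the right and rows downward; lengths in m; the calibration is good to about 2 mm. A picture is of the moment at which its call begins. There is no depth.
- hand_in(): hands the job in; it is judged then, once.
The state is a dict: "time_s": time; "joint_positions": joint angles; "dq": joint speeds; "tau": joint torques, N m; "eef_pos": TCP position; "tcp_rot": TCP orientation; "ft_force": force on the tool from outside, world axes, zero at the start; "ft_torque": the same for the moment, N m; "grip_width": finger opening in m; "grasp_force": force on a finger pad.
Only numpy, scipy, OpenCV 4.12 (cv2) and the standard library are available. Lean on these libraries where they do the work, as an engineer would, in place of code of your own. Each camera call takes 0.05 s, during which the arm holds its last target. There are 200 camera calls.

## Working session

There is one attempt and no reset: what is moved stays moved. The work goes in short steps, Python scripts to look and compute and a tool call to move; the robot and the scene stay as the last step left them, time stands still between calls to the robot, and variables do not carry over. Pictures are saved under pics/ and viewed, at most 10 in all, crops included, and the job is handed in when it is done.

```bash
mkdir -p pics; python3 - <<'E'
from cell import get_obs,camera
import cv2
o=get_obs()
for k in ("time_s","eef_pos","tcp_rot","ft_force","grip_width"):print(k,o[k])
for n in("top","side"):
    c=camera(n);cv2.imwrite(f"pics/{n}0.png",c["image"]);print(n,c["camera_matrix"],c["dist_coeffs"],c["R"],c["t"])
E
```

```text
time_s 0.0
eef_pos [ 0.19272033 -0.64643682  0.20479862]
tcp_rot [-6.27174971e-04  9.89517570e-01  1.44411093e-01 -1.48751745e-04]
ft_force [0.38411153 0.28720688 0.66285259]
grip_width 0.09359368613577934
top [[433.00105687   0.         276.21623595]
 [  0.         433.00105687 207.31455362]
 [  0.           0.           1.        ]] [-0.0216487  0.         0.         0.         0.       ] [[-9.95642043e-04 -9.99977025e-01 -6.70509974e-03]
 [-9.87380464e-01  2.04489640e-03 -1.58352889e-01]
 [ 1.58362962e-01  6.46282170e-03 -9.87359815e-01]] [0.17016658 0.50056978 1.02003191]
side [[513.81637594   0.         278.17162647]
 [  0.         513.81637594 209.67354365]
 [  0.           0.           1.        ]] [-0.02941768  0.          0.          0.          0.        ] [[ 0.84829331 -0.5290311   0.02290322]
 [-0.26384382 -0.4597789  -0.84793266]
 [ 0.45911316  0.71325273 -0.52960895]] [-0.36461142  0.26688759  0.65912815]
```

View pics/top0.png

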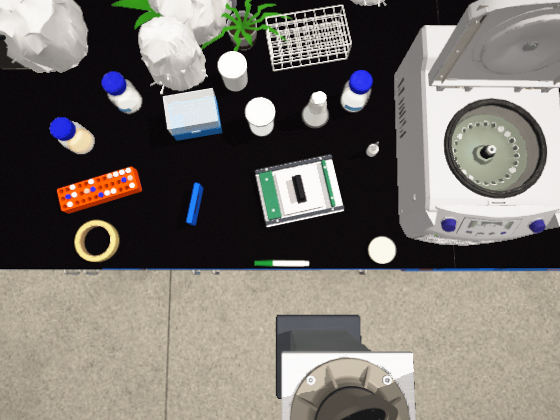

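View pics/side0.png

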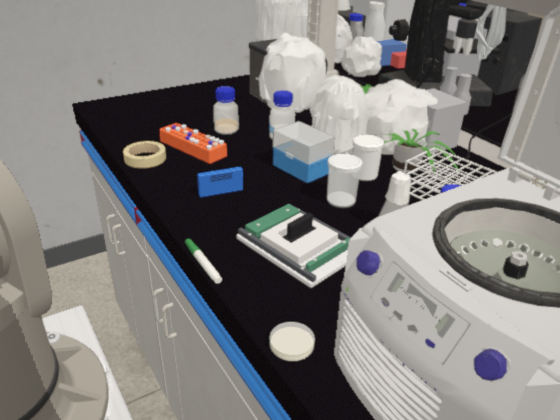

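Top: the spacer is at about (195,204) and the frame at (299,190). The thick rail is on the left (+y) and the thin rail on the right (-y), so the wide gap is on the -y side. I'll zoom in and measure.

```bash
cat > h.py <<'E'
import numpy as np,cv2
from cell import get_obs,camera
from scipy.optimize import minimize
def proj(c,X):
    return cv2.projectPoints(np.asarray(X,float),cv2.Rodrigues(c["R"])[0],c["t"],c["camera_matrix"],c["dist_coeffs"])[0][:,0]
def unproj(c,uv,z):
    p=cv2.undistortPoints(np.array(uv,float).reshape(-1,1,2),c["camera_matrix"],c["dist_coeffs"])[:,0]
    d=np.c_[p,np.ones(len(p))]@c["R"];o=-c["R"].T@c["t"]
    return o+d*((z-o[2])/d[:,2])[:,None]
def box(x,y,a,z0,L,W,H):
    s=np.array([[i,j,k] for i in(-.5,.5) for j in(-.5,.5) for k in(0,1)])*[L,W,H]
    r=np.array([[np.cos(a),-np.sin(a),0],[np.sin(a),np.cos(a),0],[0,0,1]])
    return s@r.T+[x,y,z0]
def fit(obs,p0,z0,dims):
    """obs: list of (cam,mask); maximise silhouette IoU (8x supersampled hulls)"""
    def cost(p):
        s=0
        for c,m in obs:
            h=cv2.convexHull((proj(c,box(*p,z0,*dims))).astype(np.float32))
            t=cv2.convexHull(m.astype(np.float32))
            i,_=cv2.intersectConvexConvex(h,t);u=cv2.contourArea(h)+cv2.contourArea(t)-i
            s+=1-i/u
        return s
    return minimize(cost,p0,method="Nelder-Mead",options=dict(initial_simplex=np.array([p0,[p0[0]+.01,p0[1],p0[2]],[p0[0],p0[1]+.01,p0[2]],[p0[0],p0[1],p0[2]+.1]]),xatol=1e-5,fatol=1e-6,maxiter=500))
def maskpts(m):
    n,l,s,_=cv2.connectedComponentsWithStats(m.astype(np.uint8));k=1+np.argmax(s[1:,4])
    v,u=np.where(l==k);return np.concatenate([np.c_[u+a,v+b] for a in(-.5,.5) for b in(-.5,.5)])
def sub(im,roi):
    m=np.zeros(im.shape[:2],bool);m[roi[1]:roi[3],roi[0]:roi[2]]=1;return m
E
python3 - <<'E'
from h import *
T=camera("top");S=camera("side")
ms=[]
for c,roi in((T,(175,170,215,235)),(S,(185,155,255,205))):
    b,g,r=[c["image"][...,i].astype(int) for i in range(3)]
    ms.append((c,maskpts(sub(c["image"],roi)&(b>60)&(b>r+40)&(b>g+20))))
p0=np.r_[unproj(T,[(195,204)],.03)[0][:2],0.]
for o in(ms,ms[:1],ms[1:]):
    f=fit(o,p0,0,(.1,.014,.054));print("spacer",f.x,f.fun)
t=T["image"][145:235,245:355];cv2.imwrite("pics/z1.png",cv2.resize(t,None,fx=6.5,fy=6.5,interpolation=cv2.INTER_CUBIC))
E
```

```text
spacer [ 0.51074564  0.37262204 -0.1950514 ] 0.24706496644562892
spacer [ 0.512071    0.37257478 -0.19313376] 0.14402873464460653
spacer [ 0.50899036  0.37351193 -0.22212169] 0.09121842897650512
```

View pics/z1.png

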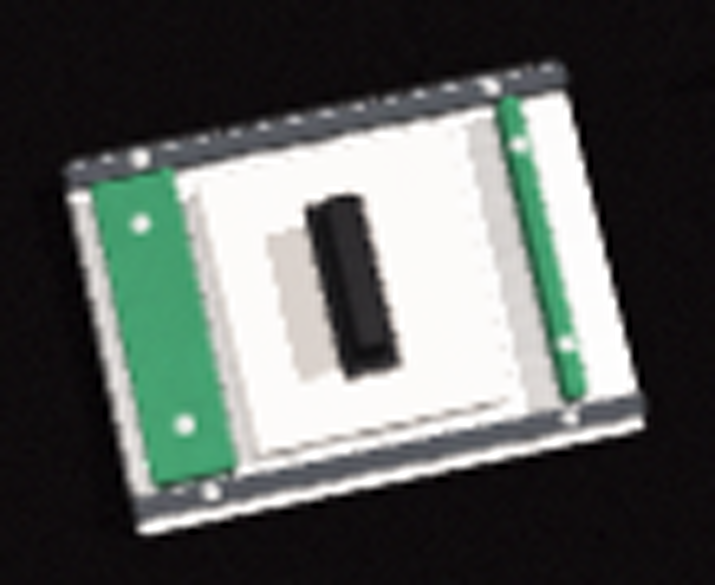

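The crop shows the green thick rail, then a narrow gap, the tile, a wide grey gap at about (500,270), and the thin rail. Next I'll work out the rail, tile and fin poses.

```bash
python3 - <<'E'
from h import *
T=camera("top")
def rect(n,pts,z):
    P=unproj(T,(np.array(pts)+.5)/6.5-.5+[245,145],z)
    up=(P[0]+P[1]-P[2]-P[3])/2
    print(n,P.mean(0)[:2].round(4),"yaw",np.arctan2(up[1],up[0]).round(3),"L",np.linalg.norm(up).round(4),"W",np.linalg.norm((P[0]+P[3]-P[1]-P[2])/2).round(4))
rect("thick",[(92,185),(172,170),(235,468),(155,485)],.03)
rect("thin",[(500,97),(522,97),(585,395),(563,400)],.03)
rect("tile",[(203,185),(470,125),(525,400),(260,455)],.03)
rect("frame",[(68,190),(570,92),(643,430),(140,535)],.01)
rect("fin",[(327,200),(360,195),(400,365),(365,372)],.063)
o=get_obs()
from scipy.spatial.transform import Rotation as R
q=o["tcp_rot"];print(R.from_quat(np.r_[q[1:],q[0]]).as_matrix().round(3))
E
```

```text
thick [0.5343 0.1857] yaw 0.205 L 0.1189 W 0.0312
thin [0.5652 0.0402] yaw 0.183 L 0.12 W 0.0085
tile [0.548  0.1086] yaw 0.189 L 0.1084 W 0.1045
frame [0.5442 0.1111] yaw 0.196 L 0.1383 W 0.2003
fin [0.5442 0.1108] yaw 0.21 L 0.0663 W 0.0128
[[ 0.958  0.286 -0.   ]
 [ 0.286 -0.958  0.001]
 [ 0.    -0.001 -1.   ]]
```

```bash
python3 - <<'E'
from h import *
T=camera("top");S=camera("side")
for z in(0,.15,.25,.3):
    print(z,unproj(T,[(397,68),(403,222),(430,240),(480,240),(555,225)],z)[:,:2].round(3).tolist())
for z in(0,.2): print("side",z,unproj(S,[(338,350),(358,235),(480,415)],z)[:,:2].round(3).tolist())
print("dish,dropper,marker",unproj(T,[(382,250),(372,150),(282,263)],.01)[:,:2].round(3).tolist())
E
```

```text
0 [[0.886, -0.155], [0.469, -0.151], [0.423, -0.217], [0.423, -0.343], [0.46, -0.538]]
0.15 [[0.81, -0.112], [0.45, -0.108], [0.411, -0.165], [0.41, -0.274], [0.443, -0.442]]
0.25 [[0.759, -0.082], [0.438, -0.079], [0.403, -0.13], [0.402, -0.227], [0.431, -0.377]]
0.3 [[0.733, -0.068], [0.431, -0.065], [0.398, -0.112], [0.398, -0.204], [0.425, -0.345]]
side 0 [[0.451, -0.136], [0.671, 0.085], [0.543, -0.325]]
side 0.2 [[0.323, -0.275], [0.468, -0.129], [0.384, -0.399]]
dish,dropper,marker [[0.398, -0.093], [0.655, -0.077], [0.366, 0.155]]
```

>>> nudge_tcp(ticks=[[[0,0,0,0.03,-0.0415,-0.025,0.094],[0,0,0,0.03,-0.0415,-0.025,0.094],[0,0,0,0.03,-0.0415,-0.025,0.094],[0,0,0,0.03,-0.0415,-0.025,0.094],[0,0,0,0.03,-0.0415,-0.025,0.094],[0,0,0,0.03,-0.0415,-0.025,0.094]]])

```text
time_s: 1.1
eef_pos: [0.2945, -0.3551, 0.3565]
tcp_rot: [0.0, 0.99, 0.144, 0.0]
ft_force: [0.5, 0.2, 0.7]
grip_width: 0.0939
grasp_force: 0.0
```

>>> nudge_tcp(ticks=[[[0,0,0,0.038,-0.031,0,0.094],[0,0,0,0.038,-0.031,0,0.094],[0,0,0,0.038,-0.031,0,0.094],[0,0,0,0.038,-0.031,0,0.094],[0,0,0,0.034,-0.042,0,0.094],[0,0,0,0.034,-0.042,0,0.094],[0,0,0,0.034,-0.042,0,0.094],[0,0,0,0.027,-0.044,0,0.094],[0,0,0,0.027,-0.044,0,0.094],[0,0,0,0.027,-0.044,0,0.094]]])

```text
time_s: 2.35
eef_pos: [0.5063, 0.1065, 0.3557]
tcp_rot: [0.0, 0.99, 0.144, 0.0]
ft_force: [-0.2, 0.5, -0.4]
grip_width: 0.094
grasp_force: 0.0
```

```bash
python3 - <<'E'
from h import *
c=camera("wrist");cv2.imwrite("pics/w1.png",c["image"])
E
```

```text
(no output)
```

View pics/w1.png

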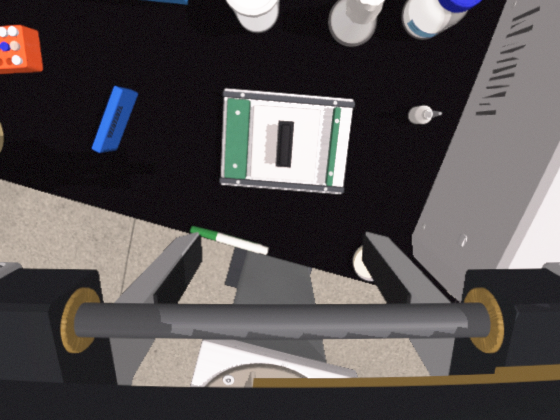

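The wrist view shows the frame at about (287,142), the spacer at (115,120) and clear space all round. I'll fit the rails and zoom in here.

```bash
python3 - <<'E'
from h import *
W=camera("wrist");T=camera("top")
for c,n in((W,"wrist"),(T,"top")):
    im=c["image"];b,g,r=[im[...,i].astype(int) for i in range(3)]
    m=(g>r+30)&(g>b+12)
    for nm,p0,d in(("thick",[.534,.186,.196],(.12,.034,.02)),("thin",[.562,.04,.196],(.12,.01,.02))):
        uv=proj(c,box(*p0,.01,*d));lo=(uv.min(0)-5).astype(int);hi=(uv.max(0)+6).astype(int)
        mm=m&sub(im,(*lo,*hi))
        f=fit([(c,maskpts(mm))],p0,.01,d);print(n,nm,f.x.round(4),round(f.fun,3))
b,g,r=[W["image"][...,i].astype(int) for i in range(3)]
mm=sub(W["image"],(85,80,145,160))&(b>60)&(b>r+40)&(b>g+20)
f=fit([(W,maskpts(mm))],[.51,.3725,-.195],0,(.1,.014,.054));print("spacer",f.x,f.fun)
cv2.imwrite("pics/w1z.png",cv2.resize(W["image"][80:200,213:363],None,fx=5,fy=5,interpolation=cv2.INTER_CUBIC))
E
```

```text
wrist thick [0.5328 0.1877 0.205 ] 0.032
wrist thin [0.5641 0.0417 0.2174] 0.161
top thick [0.5353 0.1868 0.2367] 0.394
top thin [ 0.5562 -0.0108 -0.6431] 0.99
spacer [ 0.50951741  0.3750365  -0.16485991] 0.07153375596370748
```

View pics/w1z.png

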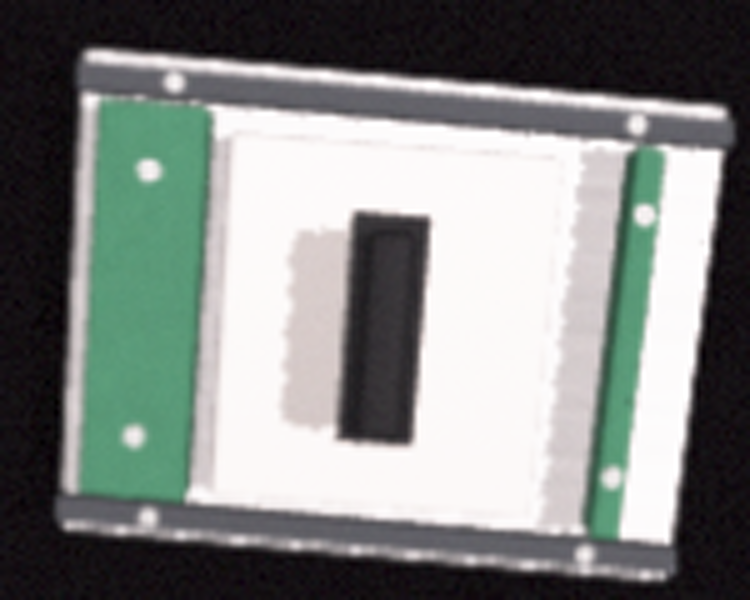

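The crop shows the tile's top left edge at about x=230..213, its right edge at about 560..533, the thin rail's left top edge at about 637..600, and the fin at the centre.

```bash
python3 - <<'E'
from h import *
W=camera("wrist")
a=.209;u=np.array([np.cos(a),np.sin(a)]);v=np.array([-u[1],u[0]])
def L(n,pts,z):
    P=unproj(W,(np.array(pts)+.5)/5-.5+[213,80],z)[:,:2];d=P[0]-P[1]
    print(n,"v",(P@v).round(4),"u",(P@u).round(4),"yaw",np.arctan2(d[1],d[0]).round(3))
L("thickR",[(210,105),(187,497)],.03)
L("thickL",[(98,100),(78,490)],.03)
L("tileL",[(230,135),(213,490)],.03)
L("tileR",[(560,160),(533,515)],.03)
L("thinL",[(637,150),(598,535)],.03)
L("thinR",[(664,150),(620,537)],.03)
L("fin",[(388,228),(376,440)],.063)
L("pad",[(393,212),(375,442)],.033)
L("stops",[(400,110),(400,515)],.022)
g=W["image"].astype(int).sum(2)
for vv in(.0,-.04,.04):pass
E
```

```text
thickR v [0.0503 0.0496] u [0.6185 0.5005] yaw 0.216
thickL v [0.0836 0.0837] u [0.6172 0.4998] yaw 0.208
tileL v [0.0438 0.0416] u [0.6104 0.5034] yaw 0.23
tileR v [-0.055  -0.0589] u [0.6117 0.5041] yaw 0.245
thinL v [-0.0776 -0.08  ] u [0.6167 0.4996] yaw 0.229
thinR v [-0.0856 -0.087 ] u [0.6174 0.4995] yaw 0.22
fin v [-0.0047 -0.0068] u [0.5873 0.5274] yaw 0.243
pad v [-0.0065 -0.0074] u [0.5922 0.5231] yaw 0.221
stops v [-0.0062 -0.0177] u [0.6224 0.4992] yaw 0.302
```

>>> nudge_tcp(ticks=[[[0,0,0,0.016,-0.051,0,0.094],[0,0,0,0.016,-0.051,0,0.094],[0,0,0,0.016,-0.051,0,0.094],[0,0,0,0.016,-0.051,0,0.094],[0,0,0,0.016,-0.051,0,0.094],[0,0,0.157,0,0,0.06,0.094],[0,0,0.157,0,0,0.06,0.094],[0,0,0.157,0,0,0.06,0.094],[0,0,0,0,0,0,0.094]]])

```text
time_s: 3.68
eef_pos: [0.5089, 0.3692, 0.1723]
tcp_rot: [0.003, 0.996, -0.091, -0.002]
ft_force: [-0.6, -0.2, 1.8]
grip_width: 0.0941
grasp_force: 0.0
```

```bash
python3 - <<'E'
from h import *
c=camera("wrist");cv2.imwrite("pics/w2.png",c["image"])
b,g,r=[c["image"][...,i].astype(int) for i in range(3)]
f=fit([(c,maskpts((b>60)&(b>r+40)&(b>g+20)))],[.51,.3735,-.18],0,(.1,.014,.054));print("spacer",f.x,f.fun)
E
```

```text
spacer [ 0.50957382  0.37423971 -0.17468045] 0.14400138551139674
```

View pics/w2.png

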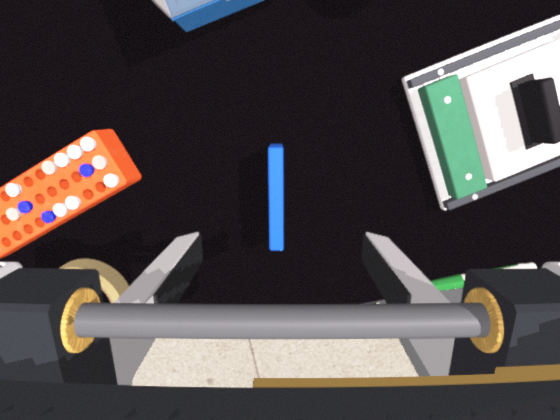

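The spacer is aligned and centred between the fingers, at about (276,197). I'll descend and grip.

>>> nudge_tcp(ticks=[[[0,0,0,0,-0.004,0.05,0.094],[0,0,0,0,0,0.05,0.094],[0,0,0,0,0,0.045,0.094],[0,0,0,0,0,0,0.094],[0,0,0,0,0,0,0.01],[0,0,0,0,0,0,0.01],[0,0,0,0,0,0,0.01],[0,0,0,0,0,0,0.01]]], grip_n=30)

```text
time_s: 4.72
eef_pos: [0.511, 0.3763, 0.0312]
tcp_rot: [-0.0, 0.996, -0.091, 0.0]
ft_force: [-0.8, -0.6, -0.0]
grip_width: 0.0572
grasp_force: 0.0
```

>>> nudge_tcp(ticks=[[[0,0,0,0,0,0.003,0.01],[0,0,0,0,0,0,0.01],[0,0,0,0,0,0,0.01],[0,0,0,0,0,0,0.01],[0,0,0,0,0,0,0.01],[0,0,0,0,0,0,0.01],[0,0,0,0,0,0,0.01]]], grip_n=30)

```text
time_s: 5.6
eef_pos: [0.5106, 0.3762, 0.0275]
tcp_rot: [-0.0, 0.996, -0.09, -0.0]
ft_force: [-0.4, 0.4, -0.8]
grip_width: 0.0137
grasp_force: 30.0
```

>>> nudge_tcp(ticks=[[[0,0,0,0,0,-0.04,0.01],[0,0,-0.132,0,0,-0.03,0.01],[0,0,-0.132,0,0,-0.03,0.01],[0,0,-0.132,0,0,-0.03,0.01],[0,0,0,-0.0036,0.055,0,0.01],[0,0,0,-0.0036,0.055,0,0.01],[0,0,0,-0.0036,0.055,0,0.01],[0,0,0,-0.0036,0.055,0,0.01],[0,0,0,-0.0036,0.055,0,0.01],[0,0,0,-0.0036,0.055,0,0.01]]])

```text
time_s: 6.85
eef_pos: [0.5599, 0.0473, 0.1577]
tcp_rot: [0.0, 0.994, 0.107, 0.0]
ft_force: [1.8, 0.4, -0.9]
grip_width: 0.0136
grasp_force: 30.0
```

>>> nudge_tcp(ticks=[[[0,0,0,0,0,0,0.01],[0,0,0,0,0,0,0.01]]])

```text
time_s: 7.1
eef_pos: [0.5598, 0.0496, 0.1576]
tcp_rot: [-0.0, 0.994, 0.107, 0.0]
ft_force: [-0.5, 0.4, -1.2]
grip_width: 0.014
grasp_force: 30.0
```

```bash
python3 - <<'E'
from h import *
c=camera("wrist");cv2.imwrite("pics/w3.png",c["image"]);o=get_obs();print(o["eef_pos"],2*np.arctan2(o["tcp_rot"][2],o["tcp_rot"][1]))
E
```

```text
[0.55971197 0.05032424 0.1575613 ] 0.21590677801519678
```

View pics/w3.png

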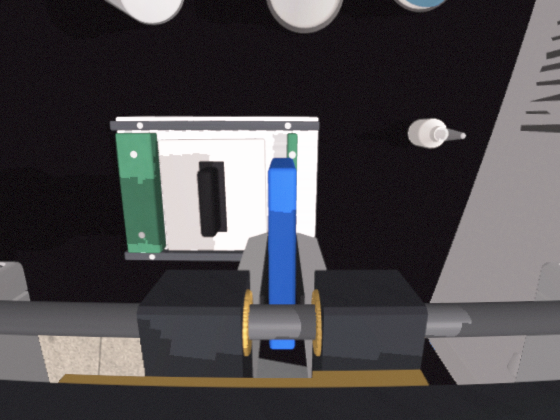

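The spacer is held at about (282,160..345) over the gap, with the tile's right edge at about 266 and the thin rail's left edge at about 287. I'll zoom in to measure it against the spacer.

```bash
python3 - <<'E'
from h import *
c=camera("wrist");im=c["image"]
cv2.imwrite("pics/w3z.png",cv2.resize(im[110:260,110:330],None,fx=3.6,fy=3.6,interpolation=cv2.INTER_CUBIC))
for r in(138,142,146,150,154): print(r,[tuple(int(q) for q in im[r,k]) for k in range(262,300)][::1])
b,g,r=[im[...,i].astype(int) for i in range(3)]
m=(b>60)&(b>r+60)&(b>g+30)&sub(im,(255,140,310,235))
for row in(165,175,185,195,205,215,225):
    x=np.where(m[row])[0];print(row,x.min(),x.max())
E
```

```text
138 [(231, 231, 237), (231, 231, 237), (240, 239, 244), (251, 251, 252), (254, 254, 254), (254, 254, 255), (254, 254, 255), (254, 254, 255), (254, 254, 254), (254, 254, 255), (254, 254, 254), (250, 250, 252), (244, 243, 248), (232, 232, 238), (227, 225, 232), (226, 225, 230), (225, 224, 230), (226, 224, 230), (225, 225, 231), (225, 225, 230), (225, 225, 231), (225, 225, 230), (224, 224, 230), (225, 224, 229), (221, 221, 226), (172, 176, 172), (116, 134, 101), (117, 143, 89), (127, 160, 95), (130, 166, 97), (131, 167, 100), (132, 167, 98), (134, 169, 99), (135, 171, 102), (136, 171, 103), (136, 167, 110), (203, 214, 197), (251, 251, 253)]
142 [(253, 254, 254), (253, 253, 254), (251, 251, 253), (234, 235, 242), (252, 252, 253), (254, 254, 255), (254, 254, 255), (254, 254, 255), (254, 254, 255), (254, 254, 255), (254, 254, 255), (254, 254, 255), (245, 245, 248), (230, 230, 235), (229, 229, 234), (229, 228, 234), (229, 228, 234), (229, 228, 234), (230, 229, 234), (229, 228, 234), (228, 228, 233), (229, 228, 233), (229, 228, 233), (229, 228, 233), (226, 226, 231), (177, 182, 180), (121, 1
[... 1521 characters left out ...]
254), (252, 252, 254), (233, 235, 242), (241, 241, 247), (253, 253, 254), (254, 254, 254), (254, 254, 254), (254, 254, 254), (254, 254, 254), (254, 254, 254), (254, 254, 254), (243, 243, 247), (226, 225, 231), (224, 224, 229), (225, 224, 230), (226, 225, 231), (225, 225, 230), (226, 225, 230), (226, 225, 230), (225, 225, 230), (225, 224, 230), (224, 223, 230), (226, 224, 230), (221, 221, 227), (156, 162, 157), (112, 135, 98), (165, 183, 152), (234, 236, 236), (245, 245, 248), (247, 247, 249), (247, 247, 249), (247, 247, 249), (243, 244, 246), (218, 225, 212), (166, 189, 151), (232, 236, 234), (253, 253, 254)]
165 270 294
175 268 296
185 268 296
195 268 296
205 268 296
215 268 295
225 268 295
```

View pics/w3z.png

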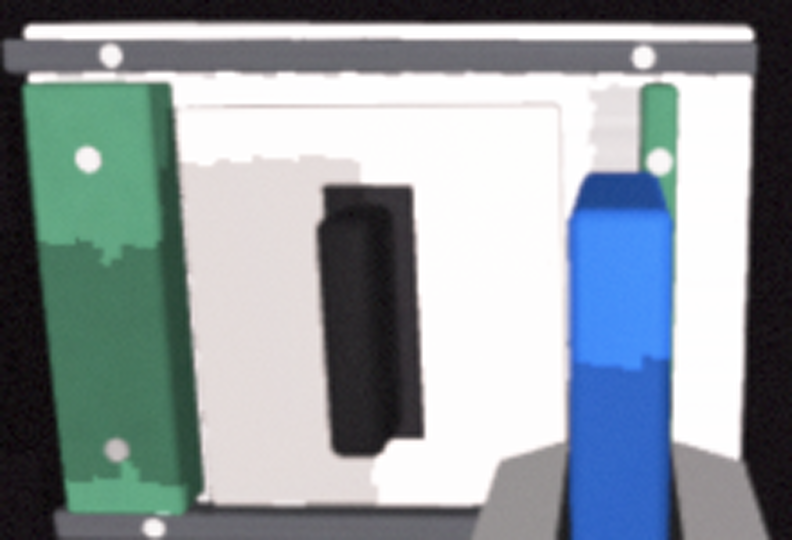

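Measured edges: tile right top edge at col 265, rail left top edge at col 289 (base 286.7), spacer top face at 267.5–296.5 (row 175).

```bash
python3 - <<'E'
from h import *
W=camera("wrist");o=get_obs();print(o["eef_pos"])
a=.216;u=np.array([np.cos(a),np.sin(a)]);v=np.array([-u[1],u[0]])
def L(n,pts,z):
    P=unproj(W,pts,z)[:,:2];d=P[0]-P[1];print(n,"v",(P@v).round(4),"u",(P@u).round(4),"yaw",np.arctan2(d[1],d[0]).round(3))
L("tileR",[(265.1,142),(265.3,154)],.03)
L("tileLtop",[(158.5,140),(166.5,248)],.03)
L("railLtop",[(288.6,137),(288.6,150)],.03)
L("railLbase",[(286.6,137),(286.7,150)],.01)
L("railR",[(297.7,137),(298,150)],.03)
L("stop inner top/bot",[(200,130),(200,250)],.018)
L("frame left stop ends",[(111,125),(319,125)],.022)
L("thick R",[(152,135),(162,250)],.03)
zt=.184
L("spacerL",[(267.5,175),(267.5,225)],zt);L("spacerR",[(296.5,175),(295.7,225)],zt)
L("spacer bottom",[(270,160),(294,160)],.13)
print("tcp u,v",o["eef_pos"][:2]@u,o["eef_pos"][:2]@v)
E
```

```text
[0.5596956  0.05068634 0.15755481]
tileR v [-0.0543 -0.0543] u [0.6115 0.6004] yaw 0.223
tileLtop v [0.0451 0.0464] u [0.6136 0.5066] yaw 0.204
railLtop v [-0.076  -0.0761] u [0.616  0.6041] yaw 0.222
railLbase v [-0.0745 -0.0746] u [0.6154 0.6027] yaw 0.229
railR v [-0.0844 -0.0848] u [0.6161 0.6042] yaw 0.252
stop inner top/bot v [0.0086 0.0157] u [0.6223 0.4999] yaw 0.158
frame left stop ends v [ 0.093  -0.1047] u [0.6277 0.627 ] yaw 1.783
thick R v [0.0509 0.0512] u [0.6182 0.5044] yaw 0.213
spacerL v [-0.063  -0.0628] u [0.6035 0.5789] yaw 0.207
spacerR v [-0.0767 -0.0766] u [0.6035 0.5789] yaw 0.212
spacer bottom v [-0.0623 -0.0774] u [0.6051 0.6051] yaw 1.788
tcp u,v 0.5575530245226842 -0.07044785166157717
```

>>> nudge_tcp(ticks=[[[0,0,0,0.003,-0.0045,0.02,0.01],[0,0,0,0,0,0.04,0.01],[0,0,0,0,0,0.03,0.01],[0,0,0,0,0,0,0.01],[0,0,0,0,0,0,0.01]]])

```text
time_s: 7.88
eef_pos: [0.5621, 0.0549, 0.068]
tcp_rot: [-0.0, 0.994, 0.108, 0.0]
ft_force: [-0.2, 1.0, 0.2]
grip_width: 0.0138
grasp_force: 30.0
```

```bash
python3 - <<'E'
from h import *
W=camera("wrist");im=W["image"];o=get_obs()
a=.216;u=np.array([np.cos(a),np.sin(a)]);v=np.array([-u[1],u[0]])
print("tcp",o["eef_pos"],o["eef_pos"][:2]@v)
cv2.imwrite("pics/w4.png",cv2.resize(im[60:260,180:400],None,fx=3.6,fy=3,interpolation=cv2.INTER_CUBIC))
E
```

```text
tcp [0.56249344 0.05474469 0.06845008] -0.06708344659088392
```

View pics/w4.png

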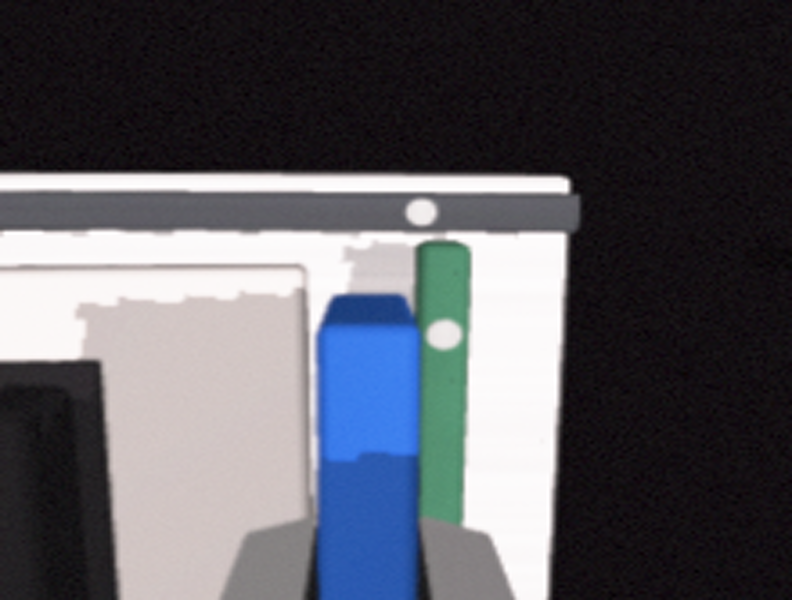

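The spacer's lower edge (crop cols 332–407) is inside the gap (304–418), slightly towards the rail. I'll shift it 1.5 mm and lower it.

>>> nudge_tcp(ticks=[[[0,0,0,0,-0.0017,0,0.01],[0,0,0,0,0,0.008,0.01],[0,0,0,0,0,0.008,0.01],[0,0,0,0,0,0.007,0.01],[0,0,0,0,0,0.003,0.01],[0,0,0,0,0,0,0.01]]])

```text
time_s: 8.68
eef_pos: [0.5614, 0.0559, 0.0412]
tcp_rot: [-0.0, 0.994, 0.107, -0.0]
ft_force: [-0.1, 0.2, -0.5]
grip_width: 0.0137
grasp_force: 30.0
```

>>> nudge_tcp(ticks=[[[0,0,0,0,0,0.002,0.01],[0,0,0,0,0,0.002,0.01],[0,0,0,0,0,0,0.01]]])

```text
time_s: 9.05
eef_pos: [0.5615, 0.0559, 0.0375]
tcp_rot: [-0.0, 0.994, 0.107, 0.0]
ft_force: [0.2, 0.6, -0.7]
grip_width: 0.0137
grasp_force: 30.0
```

>>> nudge_tcp(ticks=[[[0,0,0,0,0,0.001,0.01],[0,0,0,0,0,0,0.01]]])

```text
time_s: 9.3
eef_pos: [0.5616, 0.0559, 0.0374]
tcp_rot: [0.0, 0.994, 0.107, 0.0]
ft_force: [-6.3, -1.3, 18.0]
grip_width: 0.0139
grasp_force: 30.0
```

Contact reads 18 N at the bed height expected. I'll relieve the load, open partway and lift.

>>> nudge_tcp(ticks=[[[0,0,0,0,0,-0.001,0.01],[0,0,0,0,0,0,0.04],[0,0,0,0,0,0,0.04],[0,0,0,0,0,0,0.04],[0,0,0,0,0,0,0.04],[0,0,0,0,0,-0.02,0.04],[0,0,0,0,0,-0.045,0.08],[0,0,0,0,0,-0.03,0.08],[0,0,0,0,0,0,0.08]]])

```text
time_s: 10.42
eef_pos: [0.5631, 0.0562, 0.1361]
tcp_rot: [0.0, 0.994, 0.107, 0.003]
ft_force: [-0.3, -0.3, -0.7]
grip_width: 0.0669
grasp_force: 0.0
```

```bash
python3 - <<'E'
from h import *
W=camera("wrist");im=W["image"];o=get_obs();print(o["eef_pos"],o["ft_force"])
cv2.imwrite("pics/w5.png",im)
E
```

```text
[0.56225584 0.05592237 0.13448883] [-0.1021636  -0.5212588   0.16037429]
```

View pics/w5.png

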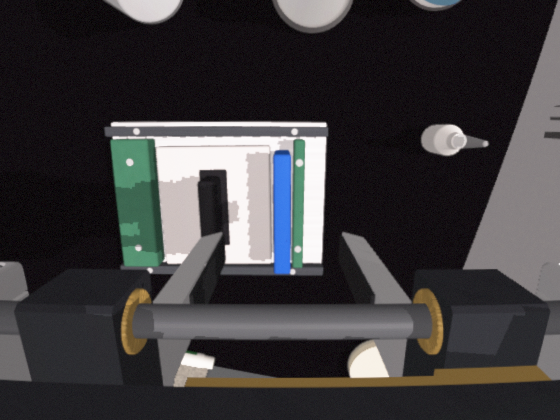

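The spacer stands in the gap, parallel, at about (282,150..272). The fin is at about (209,180). I'll compute the fin offset in tool axes.

```bash
python3 - <<'E'
from h import *
W=camera("wrist");im=W["image"];o=get_obs();p=o["eef_pos"][:2]
a=.216;u=np.array([np.cos(a),np.sin(a)]);v=np.array([-u[1],u[0]])
for n,pts,z in(("fintop",[(209.5,182)],.063),("pad",[(214,170.5)],.033),("spacer top",[(274.5,155),(290,155),(275,271),(290,271)],.064),("tileL/R",[(158.5,150),(271,150)],.03),("thickR,thinL",[(155,145),(295,145)],.03)):
    P=unproj(W,pts,z)[:,:2];print(n,"rel tcp u",((P-p)@u).round(4),"v",((P-p)@v).round(4))
E
```

```text
fintop rel tcp u [0.0269] v [0.057]
pad rel tcp u [0.032] v [0.0593]
spacer top rel tcp u [ 0.0478  0.0478 -0.0477 -0.0478] v [ 0.0061 -0.0056  0.0063 -0.0062]
tileL/R rel tcp u [0.0496 0.0492] v [0.1075 0.0099]
thickR,thinL rel tcp u [0.0539 0.0534] v [ 0.1102 -0.0108]
```

>>> nudge_tcp(ticks=[[[0,0,0,-0.0015,-0.0295,0,0.045],[0,0,0,-0.0015,-0.029,0,0.045],[0,0,0,0,0,0,0.045],[0,0,0,0,0,0.04,0.045],[0,0,0,0,0,0.035,0.045],[0,0,0,0,0,0.02,0.045],[0,0,0,0,0,0,0.045]]])

```text
time_s: 11.4
eef_pos: [0.5453, 0.1118, 0.0363]
tcp_rot: [0.0, 0.994, 0.107, -0.001]
ft_force: [-0.2, 0.3, 0.5]
grip_width: 0.0447
grasp_force: 0.0
```

>>> nudge_tcp(ticks=[[[0,0,0,0,0,0.002,0.005],[0,0,0,0,0,0,0.005],[0,0,0,0,0,0,0.005],[0,0,0,0,0,0,0.005],[0,0,0,0,0,0,0.005]]], grip_n=50)

```text
time_s: 12.02
eef_pos: [0.5465, 0.1127, 0.0362]
tcp_rot: [-0.0, 0.994, 0.107, 0.001]
ft_force: [-2.0, 0.9, 8.0]
grip_width: 0.0133
grasp_force: 50.0
```

>>> nudge_tcp(ticks=[[[0,0,0,0,0.001,-0.0005,0.005],[0,0,0,0,0.002,0,0.005],[0,0,0,0,0.002,0,0.005],[0,0,0,0,0,0,0.005]]])

```text
time_s: 12.52
eef_pos: [0.5476, 0.1082, 0.0362]
tcp_rot: [-0.001, 0.994, 0.107, 0.001]
ft_force: [1.4, 5.7, 1.1]
grip_width: 0.0139
grasp_force: 50.0
```

>>> nudge_tcp(ticks=[[[0,0,0,0,0.001,0,0.005],[0,0,0,0,0.001,0,0.005],[0,0,0,0,0,0,0.005]]])

```text
time_s: 12.9
eef_pos: [0.5478, 0.1081, 0.0363]
tcp_rot: [-0.001, 0.994, 0.108, 0.001]
ft_force: [-1.9, 15.3, 1.9]
grip_width: 0.0137
grasp_force: 50.0
```

The tile is blocked at 15 N after about 5 mm of travel. I'll check numerically for leftover gaps.

```bash
python3 - <<'E'
from h import *
W=camera("wrist");im=W["image"];o=get_obs();p=o["eef_pos"][:2]
print(o["ft_force"],o["ft_torque"])
a=.216;u=np.array([np.cos(a),np.sin(a)]);v=np.array([-u[1],u[0]])
for du in(.045,.035,.025,.015):
    # sample image along v at given u, at plane z=.03
    vs=np.arange(-.09,-.02,.001)
    uv=proj(W,[np.r_[p+du*u+t*v,.03] for t in vs]).astype(np.float32)
    s=cv2.remap(im,uv[None,:,0],uv[None,:,1],cv2.INTER_LINEAR)[0].astype(int)
    print(du,' '.join(f"{int(1000*t)}:{''.join('G' if g>r+20 and g>b+10 else 'B' if b>r+40 else 'W' if min(b,g,r)>205 else 'k' if max(b,g,r)<70 else 'g')}" for t,(b,g,r) in zip(vs,s)))
    print([tuple(uv[i].round(0)) for i in(0,-1)])
E
```

```text
[-2.15950814 14.22708013  2.30919441] [ 3.57332692  0.49402205 -0.2609521 ]
0.045 -90:k -89:k -88:k -87:k -86:k -84:k -83:g -82:W -81:W -80:W -79:W -78:W -77:W -76:W -75:B -74:B -73:B -72:B -71:B -70:B -69:B -68:B -67:B -66:B -65:B -64:B -63:B -62:B -61:B -60:B -59:B -58:B -57:B -56:B -55:B -54:B -53:B -52:B -51:B -50:B -49:B -48:g -47:g -46:g -45:g -44:g -43:g -42:g -41:g -40:g -39:g -38:g -37:g -36:g -35:g -34:g -33:g -32:g -31:g -30:g -29:g -28:g -27:g -26:g -25:W -24:W -23:W -22:W -21:W -20:W
[(np.float32(439.0), np.float32(169.0)), (np.float32(320.0), np.float32(168.0))]
0.035 -90:k -89:k -88:k -87:k -86:k -84:k -83:g -82:W -81:W -80:W -79:W -78:W -77:W -76:W -75:B -74:B -73:B -72:B -71:B -70:B -69:B -68:B -67:B -66:B -65:B -64:B -63:B -62:B -61:B -60:B -59:B -58:B -57:B -56:B -55:B -54:B -53:B -52:B -51:B -50:B -49:B -48:g -47:g -46:g -45:g -44:g -43:g -42:g -41:g -40:g -39:g -38:g -37:g -36:g -35:g -34:g -33:g -32:g -31:g -30:g -29:g -28:g -27:g -26:g -25:g -24:g -23:W -22:W -21:W -20:W
[(np.float32(437.0), np.float32(186.0)), (np.float32(319.0), np.float32(186.0))]
0.025 -90:
[... 303 characters left out ...]
38:g -37:g -36:g -35:g -34:g -33:g -32:g -31:g -30:g -29:g -28:g -27:g -26:g -25:g -24:g -23:W -22:W -21:W -20:W
[(np.float32(435.0), np.float32(203.0)), (np.float32(319.0), np.float32(202.0))]
0.015 -90:k -89:k -88:k -87:k -86:k -84:k -83:g -82:W -81:W -80:W -79:W -78:W -77:W -76:W -75:B -74:B -73:B -72:B -71:B -70:B -69:B -68:B -67:B -66:B -65:B -64:B -63:B -62:B -61:B -60:B -59:B -58:B -57:k -56:k -55:B -54:B -53:k -52:B -51:B -50:B -49:B -48:B -47:g -46:g -45:g -44:g -43:g -42:g -41:g -40:g -39:g -38:g -37:g -36:g -35:g -34:g -33:g -32:g -31:g -30:g -29:g -28:g -27:g -26:g -25:g -24:g -23:W -22:W -21:W -20:W
[(np.float32(433.0), np.float32(219.0)), (np.float32(318.0), np.float32(219.0))]
```

```bash
python3 - <<'E'
from h import *
W=camera("wrist");im=W["image"];o=get_obs();p=o["eef_pos"][:2]
a=.216;u=np.array([np.cos(a),np.sin(a)]);v=np.array([-u[1],u[0]])
def cl(q):
    b,g,r=map(int,q);return 'G' if g>r+20 and g>b+10 else 'B' if b>r+40 else 'W' if min(b,g,r)>205 else 'k' if max(b,g,r)<70 else 'g'
def line(z,du,v0,v1):
    vs=np.arange(v0,v1,.0005)
    uv=proj(W,[np.r_[p+du*u+t*v,z] for t in vs]).astype(np.float32)
    s=''.join(cl(q) for q in cv2.remap(im,uv[None,:,0],uv[None,:,1],cv2.INTER_LINEAR)[0])
    out=[];k=0
    for i in range(1,len(s)+1):
        if i==len(s) or s[i]!=s[k]: out.append(f"{s[k]}[{1000*vs[k]:.1f},{1000*vs[i-1]:.1f}]");k=i
    print(z,du,' '.join(out))
for du in(.050,.052,.054,.056,.058,.060): line(.03,du,-.09,-.03)
line(.01,.03,-.11,-.07)
line(.064,.03,-.08,-.03);line(.064,.045,-.08,-.03)
E
```

```text
0.03 0.05 k[-90.0,-85.0] g[-84.5,-84.0] W[-83.5,-73.0] G[-72.5,-70.0] B[-69.5,-49.5] g[-49.0,-45.0] W[-44.5,-44.0] g[-43.5,-30.5]
0.03 0.052 k[-90.0,-85.0] g[-84.5,-84.0] W[-83.5,-73.0] G[-72.5,-64.0] g[-63.5,-62.5] B[-62.0,-49.5] g[-49.0,-49.0] W[-48.5,-30.5]
0.03 0.054 k[-90.0,-85.0] g[-84.5,-84.0] W[-83.5,-73.0] G[-72.5,-59.0] g[-58.5,-49.0] W[-48.5,-30.5]
0.03 0.056 k[-90.0,-85.0] g[-84.5,-84.0] W[-83.5,-73.0] G[-72.5,-59.0] g[-58.5,-30.5]
0.03 0.058 k[-90.0,-85.0] g[-84.5,-84.0] W[-83.5,-73.0] G[-72.5,-59.0] g[-58.5,-44.5] W[-44.0,-30.5]
0.03 0.06 k[-90.0,-85.0] g[-84.5,-84.0] W[-83.5,-73.0] G[-72.5,-59.0] g[-58.5,-45.0] W[-44.5,-30.5]
0.01 0.03 k[-110.0,-94.0] g[-93.5,-93.0] W[-92.5,-85.5] g[-85.0,-85.0] B[-84.5,-70.5]
0.064 0.03 k[-80.0,-69.0] g[-68.5,-68.5] W[-68.0,-63.0] B[-62.5,-45.0] k[-44.5,-44.0] B[-43.5,-40.0] g[-39.5,-30.5]
0.064 0.045 k[-80.0,-69.5] g[-69.0,-68.5] W[-68.0,-63.0] B[-62.5,-40.0] g[-39.5,-30.5]
```

Rail inner face is at −62.7 and tile edge at −48.7. That leaves exactly 14 mm, so the stack is closed. I'll check how parallel it is along the length.

```bash
python3 - <<'E'
from h import *
W=camera("wrist");im=W["image"];o=get_obs();p=o["eef_pos"][:2]
a=.216;u=np.array([np.cos(a),np.sin(a)]);v=np.array([-u[1],u[0]])
def samp(P): 
    uv=proj(W,P).astype(np.float32);return cv2.remap(im,uv[None,:,0],uv[None,:,1],cv2.INTER_LINEAR)[0].astype(int)
t=np.arange(-.056,-.042,.0005)
for du in(.046,.035,.02,.01,0):
    s=samp([np.r_[p+du*u+x*v,.03] for x in t]);print(du,(s[:,0]-s[:,2]).tolist())
# tile front edge: position of strongest change along u
w=np.arange(.048,.062,.00025)
for x in(-.045,-.035,-.02,0,.01,.02,.03,.04):
    s=samp([np.r_[p+y*u+x*v,.03] for y in w]).sum(1);d=np.diff(cv2.GaussianBlur(s.astype(np.float32)[None],(1,1),0)[0]);print(x,[(round(1000*w[i],1),int(d[i])) for i in np.argsort(-abs(d))[:2]])
q=o["tcp_rot"];print(2*np.arctan2(q[2],q[1]))
E
```

```text
0.046 [86, 88, 85, 84, 83, 85, 86, 86, 84, 85, 84, 84, 83, 70, 40, -5, -10, -12, -12, -12, -13, -13, -12, -12, -12, -13, -12, -12]
0.035 [84, 83, 85, 83, 85, 85, 85, 85, 83, 85, 82, 85, 85, 70, 37, -5, -12, -12, -13, -11, -12, -13, -12, -12, -13, -12, -12, -12]
0.02 [48, 35, 28, 34, 33, 46, 77, 84, 82, 85, 85, 86, 87, 77, 46, 5, -9, -12, -12, -11, -12, -12, -10, -11, -11, -11, -11, -11]
0.01 [34, 36, 31, 48, 36, 47, 73, 85, 85, 85, 82, 82, 84, 80, 54, 5, -9, -11, -12, -11, -11, -11, -11, -11, -10, -11, -12, -12]
0 [40, 44, 36, 49, 33, 46, 67, 80, 83, 83, 83, 84, 84, 78, 60, 12, -6, -11, -12, -11, -11, -11, -12, -11, -11, -11, -12, -11]
-0.045 [(np.float64(56.8), 69), (np.float64(55.5), -53)]
-0.035 [(np.float64(57.3), 85), (np.float64(57.0), 62)]
-0.02 [(np.float64(57.3), 104), (np.float64(57.0), 87)]
0 [(np.float64(57.0), 82), (np.float64(57.3), 78)]
0.01 [(np.float64(57.0), 80), (np.float64(57.3), 76)]
0.02 [(np.float64(57.8), 66), (np.float64(57.5), 60)]
0.03 [(np.float64(57.5), 63), (np.float64(57.8), 62)]
0.04 [(np.float64(57.8), 91), (np.float64(57.5), 64)]
0.21605252672424016
```

It's flush, straight to within 0.3 mm. I'll press a bit firmer, let it settle and hand in.

>>> nudge_tcp(ticks=[[[0,0,0,0,0.001,0,0.005],[0,0,0,0,0,0,0.005],[0,0,0,0,0,0,0.005],[0,0,0,0,0,0,0.005],[0,0,0,0,0,0,0.005],[0,0,0,0,0,0,0.005]]])

```text
time_s: 13.8
eef_pos: [0.5478, 0.108, 0.0364]
tcp_rot: [-0.002, 0.994, 0.108, 0.001]
ft_force: [-3.8, 19.2, 3.0]
grip_width: 0.0139
grasp_force: 50.1
```

```bash
python3 -c "
from cell import *
print(hand_in())"
```

```text
the job is handed in; nothing more can be done
None
```

I stood the spacer on the bed in the wide gap and let go. The tile is gripped by its handle and pressed at about 19 N, with tile, spacer and thin rail flush to within 0.3 mm by the wrist camera, and I handed in at about 14 s without touching the petri dish, marker or dropper.

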